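# Tip the rubber stoppers out of their tilt-out hopper

## Task

Two identical tilt-out hoppers stand on the bench, to the left and right of a bench meter. Find the one whose bin holds the two black rubber stoppers, pull that bin forward by its handle bar all the way to its stop so that both stoppers tip out into the trough in front of it, and leave the bin tipped. Swing it over under control, do not fling it, and leave the other hopper shut.

Things in the scene. Friction and masses are not known exactly. Their poses are not given: they have to be found in the camera images.
- stopper_hopper: Fixed white housing, 106 wide (y), 150 high, x -55 to +80, holding a grey pivoted bin with stoppers. Origin at worktop height under the bin's pivot; x to the back, y across, z up (mm). Catch trough in front: x -165 to -10, rim 32 high. Pivot: along y at x 0, z 115. Bin, shut: x -50 to 72, z 111 to 197, 80 wide. Steel handle bar over it: along y, 10 dia, 75 clear, axis at x 30, z 255 when shut.
- stopper_hopper_bin (a joint): Tilt of that bin, rad: 0 shut; grows as the bar is pulled forward; 1.6 at the stop, fully tipped. The bar swings in a 143 mm arc about the pivot: from x 30, z 255 forward and down to x -141, z 141 (mm, hopper frame); 70 mm or more is free before and behind it throughout. Stiff pivot: 1 to 3 N at the bar, stays where left, never falls by itself. The stoppers slide out near the stop.
- stopper_a: A black rubber stopper, a plug 32 mm in diameter and 28 high, origin at the centre of its underside; at the start it stands in the bin.
- stopper_b: The second black rubber stopper, the same.
- bar_hopper_bin (a joint): Tilt of the bin of the other hopper, of the same shape as the first, 390 to 630 mm to its left or right beyond the bench meter, holding two white stirring bars 40 mm long. It is 0 (shut) at the start and is to stay shut.

How it is judged (in metres and radians):
On the way, in this order (a step that is already met when the one before it is completed fails the run):
1. the bin is pulled forward with both stoppers still in it (value of joint stopper_hopper_bin above 0.3 rad and height (world z) of each of stopper_a, stopper_b above 0.1 m), for 0.05 s.
2. the bin is at its stop (value of joint stopper_hopper_bin above 1.48 rad), for 0.2 s.
At the end, for the whole second after the job is handed in: The bin that held the stoppers is at its stop (tilt over 1.48 of 1.6 rad); both stoppers lie at rest in the trough in front of that hopper (between its front and back walls, within its sides, under 70 mm high); the other hopper is shut (tilt under 0.15 rad) (value of joint stopper_hopper_bin above 1.48 rad and x of stopper_a in the frame of stopper_hopper between -0.165 and -0.01 m and y of stopper_a in the frame of stopper_hopper between -0.05 and 0.05 m and height (world z) of each of stopper_a, stopper_b below 0.07 m and linear speed of each of stopper_a, stopper_b below 0.05 m/s and x of stopper_b in the frame of stopper_hopper between -0.165 and -0.01 m and y of stopper_b in the frame of stopper_hopper between -0.05 and 0.05 m and value of joint bar_hopper_bin below 0.15 rad); the robot touches nothing.
It fails at once if the other hopper's bin is tilted by more than 0.3 rad (value of joint bar_hopper_bin above 0.3 rad).
It fails at once if the bin is flung over faster than 5 rad/s (velocity of joint stopper_hopper_bin above 5 rad/s).
It also fails if it takes over 35 s, if anything falls off the work surface, if the arm or the gripper's body presses on something with over 40 N, if the wrist force passes 120 N, or if a joint passes its speed limit or range.

## Robot

A 6-joint arm with a two-finger parallel gripper is mounted at the origin on a cart in front of the work surface, level with it; the furniture and walls round the work are solid. World frame = base frame: x ahead of the robot, y to its left, z up, the work surface at z = 0. Lengths are in m, angles in degrees, forces in N, time in s.
With the tool pointing down it reaches from about 0.3 to 0.75 m from the base axis. Payload 8.5 kg.
Tool frame: the origin (TCP) lies between the finger pads; the fingertips stand 17 mm ahead of it and the grasp point (between the pads) lies 2 mm behind it; z points along the fingers, y is the direction in which the jaws open and shut (so a half turn about z gives the same grasp; the last joint's range is limited). The gripper opens to 85 mm and grips with 20 to 120 N. Pads are 22 mm wide; open, the fingers measure 114 mm over their backs; the gripper's body (76 mm by 85 mm) begins 54 mm behind the grasp point. The pads swing forward as they close: fully open they stand 13 mm farther back than shut.
Start: joints at [-89.169, 21.807, 74.336, -0, 83.858, -12.336], TCP at [0.125, -0.536, 0.248] pointing down, gripper open.
Joint ranges: [-178.18, 178.18], [-50.72, 133.34], [12.68, 142.11], [-81.47, 261.47], [9.98, 163.14], [-165.26, 165.26]. Speed limits (degrees/s): [136.94, 136.94, 180, 180, 180, 180].

## Interface

Orientations are given as a 3x3 rotation matrix whose columns are the frame's x, y, z axes.
In Python, from rig import readout, eyes, env gives the robot as it stands.
- The arm moves only by the tool arm_command, never from a script. Its argument "rows" is text: rows parted by semicolons, each of 7 numbers parted by spaces: the closure, from 0 (fully open) to 1 (shut), then the shift along the tool's x, y, z in mm, then the turn, a rotation vector about the tool's x, y, z in degrees. In form: grip dx dy dz rx ry rz; .... A call has 1 to 5 rows; each row shifts and turns the commanded pose from where the row before left it, along the tool's axes as they then stand; what a row does not reach is not made up. A row lasts 1/12 s, in which the tool goes at most 41.7 mm and 7.16 degrees, less where a joint would pass 70% of its speed; a pose out of reach is approached as far as the arm can. A call with a gripper value outside its range is refused whole. The fingers move at their own pace and stop on an object; "squeeze" is the grip in N (left out, the last holds). Time passes only in rows, so rows that do not move let the fingers close. It gives the time, the measured TCP pose, the force and the opening at its end, in the units of the state.
- readout.observe(): the state, without advancing time (a new reading comes with each control period).
- eyes.get_image(name): name is "side" or "top"; returns the picture (400x640x3 uint8, red, green, blue); there is no depth.
- eyes.camera_model(name): a dict with "mtx" (3x3 intrinsics, pixels), "view" (4x4, takes a point from world to camera coordinates). Camera axes: x right, y up, looking along -z (the intrinsics and any distortion apply to the point x, -y, -z); pixel columns grow to the right and rows downward; lengths in m; the calibration is good to about 2 mm. A picture is of the moment at which its call begins. camera_model takes no time and is no camera call.
- env.close_job(): hands the job in, once; it reports no verdict.
The state is a dict: "time_s": time; "q": joint angles; "qvel": joint speeds; "joint_efforts": joint torques, N m; "position": TCP position; "tool_rot": TCP orientation; "ft_force": force on the tool from outside, world axes, zero at the start; "wrist_torque": the same for the moment, N m; "grip_width": finger opening in m.
Only numpy, scipy, OpenCV 4.12 (cv2) and the standard library are available. Lean on these libraries where they do the work, as an engineer would, in place of code of your own. Each camera call takes 0.05 s, during which the arm holds its last target. There are 200 camera calls.

## Working session

There is one attempt and no reset: what is moved stays moved. The work goes in short steps, Python scripts to look and compute and a tool call to move; the robot and the scene stay as the last step left them, time stands still between calls to the robot, and variables do not carry over. Pictures are saved under pics/ and viewed, about 8 in all and at most 12, crops included, and the job is handed in when it is done.

Besides the shell and the picture viewer there is one more tool, called after "Request:" in YAML: its name, and indented under it one key for each argument. arm_command: Moves the arm, as the interface text tells. Its arguments: {"type":"object","properties":{"rows":{"type":"string"},"squeeze":{"type":"number"}},"required":["rows"]}

```bash
mkdir -p pics; ls
python3 - <<'E'
from rig import readout, eyes, env
import cv2,numpy as np
for n in("side","top"):
    im=eyes.get_image(n); cv2.imwrite(f"pics/{n}0.png",im[:,:,::-1])
    m=eyes.camera_model(n); print(n,np.round(m["mtx"],1).tolist(),np.round(m["view"],3).tolist(),m.keys())
s=readout.observe(); print(s["time_s"],s["position"],np.round(s["tool_rot"],3).tolist(),s["grip_width"])
E
```

```text
pics
side [[483.7, 0.0, 320.2], [0.0, 483.7, 196.9], [0.0, 0.0, 1.0]] [[-0.827, -0.562, -0.02, 0.448], [0.228, -0.369, 0.901, -0.254], [-0.514, 0.741, 0.433, -0.751], [0.0, 0.0, 0.0, 1.0]] dict_keys(['mtx', 'view'])
top [[392.0, 0.0, 318.1], [0.0, 392.0, 202.9], [0.0, 0.0, 1.0]] [[0.003, -1.0, 0.017, -0.121], [0.998, 0.004, 0.064, -0.588], [-0.064, 0.017, 0.998, -1.106], [0.0, 0.0, 0.0, 1.0]] dict_keys(['mtx', 'view'])
0.1 [ 0.12526354 -0.53529919  0.24778502] [[0.974, 0.228, -0.0], [0.228, -0.974, 0.001], [0.0, -0.001, -1.0]] 0.08522305249153526
```

View pics/side0.png

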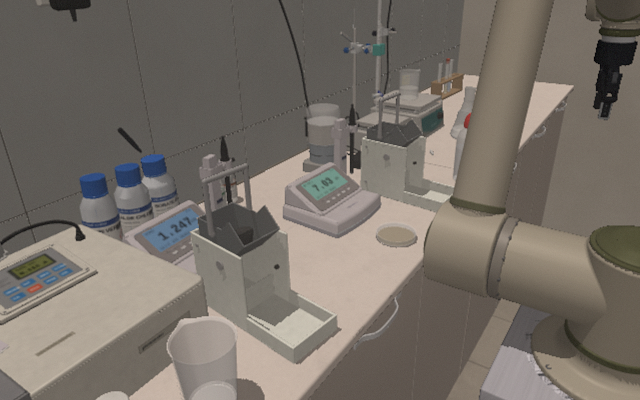

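View pics/top0.png

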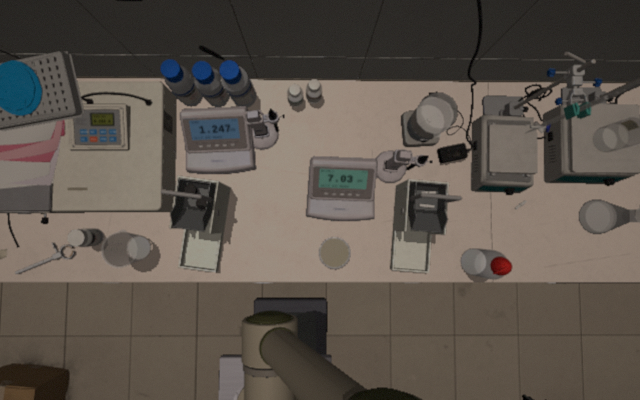

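The top view shows hoppers at about (200,215) and (420,220), with the meter between them. The left bin seems to hold black items, so I'll zoom in to check.

Run:
```python
import cv2,numpy as np
t=cv2.imread("pics/top0.png");s=cv2.imread("pics/side0.png")
f=lambda im,x,y,w,h:cv2.resize(np.clip(im[y:y+h,x:x+w]*1.6,0,255).astype(np.uint8),(400,400*h//w),interpolation=cv2.INTER_CUBIC)
cv2.imwrite("pics/c1.png",np.hstack([f(t,155,170,100,110),f(t,375,170,100,110)]))
cv2.imwrite("pics/c2.png",np.hstack([f(s,185,150,160,210),f(s,350,80,120,157)]))
```

```text
Traceback (most recent call last):
ValueError: all the input array dimensions except for the concatenation axis must match exactly, but along dimension 0, the array at index 0 has size 525 and the array at index 1 has size 523
```

View pics/c1.png

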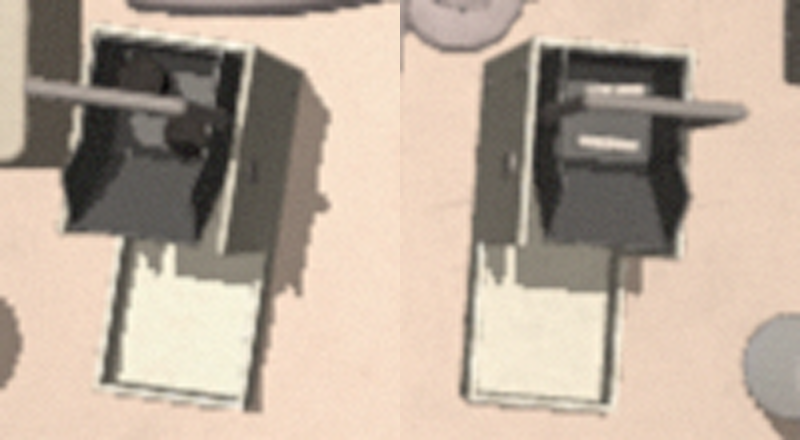

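Left hopper (+y) holds two black stoppers, at crop (145,70) and (185,130); the right one holds white bars. Next I'll localise the left hopper.

```bash
cat > h.py <<'E'
from rig import readout, eyes, env
import numpy as np
def ray(n,p):
    m=eyes.camera_model(n);K=m["mtx"];V=np.array(m["view"]);R=V[:3,:3]
    d=np.linalg.inv(K)@[p[0],p[1],1];d=R.T@(d*[1,-1,-1]);return -R.T@V[:3,3],d/np.linalg.norm(d)
def onz(n,p,z):
    c,d=ray(n,p);return c+d*(z-c[2])/d[2]
def proj(n,P):
    m=eyes.camera_model(n);V=np.array(m["view"]);q=(V[:3,:3]@P+V[:3,3])*[1,-1,-1];q=m["mtx"]@q;return q[:2]/q[2]
E
python3 - <<'E'
from h import *
import cv2
c=lambda x,y:(155+x/4,170+y/4)
P={'troughFL':(c(100,388),.032),'troughFR':(c(247,406),.032),'houseBL':(c(95,28),.15),'houseBR':(c(252,46),.15),'houseFR':(c(222,250),.15),'barL':(c(28,87),.255),'barR':(c(190,106),.255)}
for k,(p,z) in P.items(): print(k,np.round(onz("top",p,z),4))
print('side bar',onz("side",(207,181),.255),onz("side",(248,167),.255))
s=cv2.imread("pics/side0.png");t=cv2.imread("pics/top0.png")
f=lambda im,x,y,w,h,W:cv2.resize(np.clip(im[y:y+h,x:x+w]*1.6,0,255).astype(np.uint8),(W,W*h//w),interpolation=cv2.INTER_CUBIC)
cv2.imwrite("pics/c2.png",f(s,185,150,160,210,450))
E
```

```text
troughFL [0.4065 0.2676 0.032 ]
troughFR [0.3941 0.165  0.032 ]
houseBL [0.6445 0.2376 0.15  ]
houseBR [0.6335 0.1382 0.15  ]
houseFR [0.5043 0.1545 0.15  ]
barL [0.5971 0.2388 0.255 ]
barR [0.5867 0.1474 0.255 ]
side bar [0.59592902 0.23358187 0.255     ] [0.57957803 0.15422869 0.255     ]
```

View pics/c2.png

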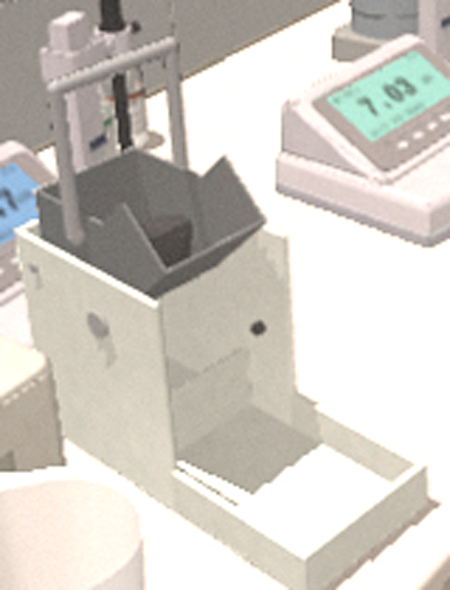

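Request:
arm_command:
  rows: "0 0 0 -40 0 0 -7;0 0 0 -40 0 0 -7;0 0 0 -40 0 0 -7;0 0 0 -30 0 0 -7;0 0 0 0 0 0 -7"

```text
time_s: 0.52
position: [0.1253, -0.5361, 0.4046]
tool_rot: [[0.662, 0.749, 0.0], [0.749, -0.662, -0.011], [-0.008, 0.007, -1.0]]
ft_force: [0.0, -0.0, 0.7]
grip_width: 0.0853
```

Request:
arm_command:
  rows: "0 0 0 0 0 0 -7;0 0 0 0 0 0 -7;0 0 0 0 0 0 -7;0 0 0 0 0 0 -7;0 0 0 0 0 0 -7"

```text
time_s: 0.93
position: [0.1253, -0.5355, 0.3979]
tool_rot: [[0.113, 0.994, -0.0], [0.994, -0.113, 0.001], [0.001, -0.0, -1.0]]
ft_force: [-0.1, 0.6, -0.0]
grip_width: 0.0854
```

```bash
cat >> h.py <<'E'
A=np.radians(-6.8);ux=np.array([np.cos(A),np.sin(A),0]);uy=np.array([-np.sin(A),np.cos(A),0]);uz=np.array([0,0,1.])
O=np.array([.562,.197,0])
def bar(th):
    r=.1432;a=np.arctan2(.03,.14)-th
    return O+ux*r*np.sin(a)+uz*(.115+r*np.cos(a))
def togo(target,tilt=0):
    "mm in tool axes so grasp point lands on target; rotvec to wanted pose; tilt deg"
    from scipy.spatial.transform import Rotation as Ro
    s=readout.observe();R=np.array(s["tool_rot"]);t=np.radians(tilt)
    z=-uz*np.cos(t)+ux*np.sin(t);Rw=np.column_stack([uy,np.cross(z,uy),z])
    tcp=target+.002*z
    print("t",s["time_s"],"pos",np.round(s["position"],4),"F",np.round(s["ft_force"],1),"w",round(s["grip_width"],4),"q",np.round(s["q"]))
    print("shift mm",np.round(R.T@(tcp-s["position"])*1e3,1),"rot",np.round(Ro.from_matrix(R.T@Rw).as_rotvec(degrees=True),1))
E
python3 -c "
from h import *
togo(bar(0)+[0,0,.12])"
```

```text
t 0.9333 pos [ 0.1253 -0.5355  0.3979] F [-0.1  0.6 -0. ] w 0.0854 q [-89.  19.  55.   0. 106. -83.]
shift mm [776.9 381.2  25.6] rot [-0.  -0.1  0.3]
```

Request:
arm_command:
  rows: "0 31 15 1 0 0 0;0 31 15 1 0 0 0;0 31 15 1 0 0 0;0 31 15 1 0 0 0;0 31 15 1 0 0 0"

```text
time_s: 1.35
position: [0.2187, -0.3889, 0.3929]
tool_rot: [[0.119, 0.993, -0.0], [0.993, -0.119, 0.001], [0.001, -0.0, -1.0]]
ft_force: [0.8, 0.1, -0.3]
grip_width: 0.0852
```

Request:
arm_command:
  rows: "0 31 15 1 0 0 0;0 31 15 1 0 0 0;0 31 15 1 0 0 0;0 31 15 1 0 0 0;0 31 15 1 0 0 0"

```text
time_s: 1.77
position: [0.3115, -0.2439, 0.3881]
tool_rot: [[0.119, 0.993, -0.0], [0.993, -0.119, 0.0], [0.0, -0.0, -1.0]]
ft_force: [0.2, 1.0, -0.0]
grip_width: 0.0856
```

Request:
arm_command:
  rows: "0 31 15 1 0 0 0;0 31 15 1 0 0 0;0 31 15 1 0 0 0;0 31 15 1 0 0 0;0 31 15 1 0 0 0"

```text
time_s: 2.18
position: [0.4045, -0.0988, 0.3831]
tool_rot: [[0.119, 0.993, -0.0], [0.993, -0.119, 0.0], [0.0, -0.0, -1.0]]
ft_force: [0.8, 0.4, -0.0]
grip_width: 0.0854
```

Request:
arm_command:
  rows: "0 31 15 1 0 0 0;0 31 15 1 0 0 0;0 31 15 1 0 0 0;0 31 15 1 0 0 0;0 31 15 1 0 0 0"

```text
time_s: 2.6
position: [0.4974, 0.0462, 0.378]
tool_rot: [[0.119, 0.993, -0.001], [0.993, -0.119, 0.0], [-0.0, -0.001, -1.0]]
ft_force: [-0.2, -0.9, -0.0]
grip_width: 0.0853
```

Request:
arm_command:
  rows: "0 31 15 1 0 0 0;0 31 15 1 0 0 0;0 31 15 1 0 0 0;0 31 15 1 0 0 0;0 0 0 0 0 0 0"

```text
time_s: 3.02
position: [0.5729, 0.1645, 0.3719]
tool_rot: [[0.115, 0.993, -0.003], [0.993, -0.115, 0.001], [0.001, -0.003, -1.0]]
ft_force: [-0.2, -0.4, 0.0]
grip_width: 0.0856
```

```bash
python3 -c "
from h import *
togo(bar(0)+[0,0,.06])"
```

```text
t 3.0167 pos [0.5729 0.1645 0.3719] F [-0.2 -0.4  0. ] w 0.0856 q [  5.  24.  51.   0. 105.  11.]
shift mm [30.9 15.7 58.8] rot [-0.2 -0.   0.2]
```

Request:
arm_command:
  rows: "0 16 8 20 0 0 0;0 15 8 20 0 0 0;0 0 0 19 0 0 0;0 0 0 0 0 0 0"

```text
time_s: 3.35
position: [0.5899, 0.1894, 0.3107]
tool_rot: [[0.118, 0.993, -0.008], [0.993, -0.118, -0.001], [-0.002, -0.008, -1.0]]
ft_force: [-0.8, -1.3, -0.9]
grip_width: 0.0858
```

Run:
```python
from h import *
import cv2
togo(bar(0))
t=eyes.get_image("top")[:,:,::-1];s=eyes.get_image("side")[:,:,::-1]
f=lambda im,x,y,w,h,W:cv2.resize(np.clip(im[y:y+h,x:x+w]*1.5,0,255).astype(np.uint8),(W,W*h//w),interpolation=cv2.INTER_CUBIC)
cv2.imwrite("pics/c3.png",np.hstack([f(s,150,60,200,300,380),f(t,130,100,140,210,380)]))
```

```text
t 3.35 pos [0.5899 0.1894 0.3107] F [-0.8 -1.3 -0.9] w 0.0858 q [ 7. 28. 55. -0. 98. 14.]
shift mm [ 4.4  1.8 57.7] rot [-0.5  0.1  0. ]
```

View pics/c3.png

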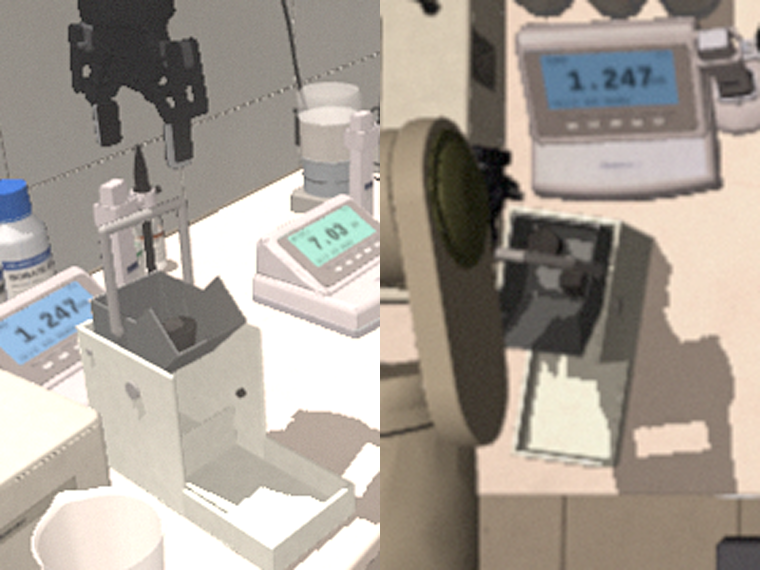

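The open fingers (side crop, tips at about (105,145) and (180,160)) straddle the bar's centre line at about (145,210). Descending.

Request:
arm_command:
  rows: "0 2 1 15 0 0 0;0 1 0 15 0 0 0;0 0 0 15 0 0 0;0 0 0 11 0 0 0;0 0 0 0 0 0 0"

```text
time_s: 3.87
position: [0.5918, 0.1915, 0.2589]
tool_rot: [[0.12, 0.993, -0.001], [0.993, -0.12, -0.0], [-0.0, -0.001, -1.0]]
ft_force: [0.4, 0.3, 0.1]
grip_width: 0.0853
```

Run:
```python
from h import *
togo(bar(0))
```

```text
t 3.8667 pos [0.5918 0.1915 0.2589] F [0.4 0.3 0.1] w 0.0853 q [ 7. 29. 61. -0. 90. 14.]
shift mm [ 2.  -0.3  5.9] rot [-0.1  0.  -0.1]
```

Request:
arm_command:
  rows: "0.5 0 0 0 0 0 0;0.8 0 0 0 0 0 0;1 0 0 0 0 0 0;1 0 0 0 0 0 0;1 0 0 0 0 0 0"
  squeeze: 20

```text
time_s: 4.28
position: [0.5923, 0.1921, 0.26]
tool_rot: [[0.119, 0.993, 0.001], [0.993, -0.119, 0.0], [0.0, 0.001, -1.0]]
ft_force: [0.1, 0.0, 0.2]
grip_width: 0.0254
```

Request:
arm_command:
  rows: "1 0 0 0 0 0 0;1 0 0 0 0 0 0;1 0 0 0 0 0 0;1 0 0 0 0 0 0"

```text
time_s: 4.62
position: [0.5923, 0.1921, 0.2597]
tool_rot: [[0.119, 0.993, 0.001], [0.993, -0.119, 0.0], [0.0, 0.001, -1.0]]
ft_force: [-1.2, 0.1, 3.1]
grip_width: 0.0086
```

Run:
```python
from h import *
togo(bar(0))
import cv2
t=eyes.get_image("top")[:,:,::-1];s=eyes.get_image("side")[:,:,::-1]
f=lambda im,x,y,w,h,W:cv2.resize(np.clip(im[y:y+h,x:x+w]*1.5,0,255).astype(np.uint8),(W,W*h//w),interpolation=cv2.INTER_CUBIC)
cv2.imwrite("pics/c4.png",np.hstack([f(s,150,60,200,300,380),f(t,130,100,140,210,380)]))
```

```text
t 4.6167 pos [0.5923 0.1921 0.2597] F [-1.2  0.1  3.1] w 0.0086 q [ 7. 29. 61. -0. 90. 14.]
shift mm [ 1.3 -0.7  6.7] rot [ 0. -0. -0.]
```

View pics/c4.png

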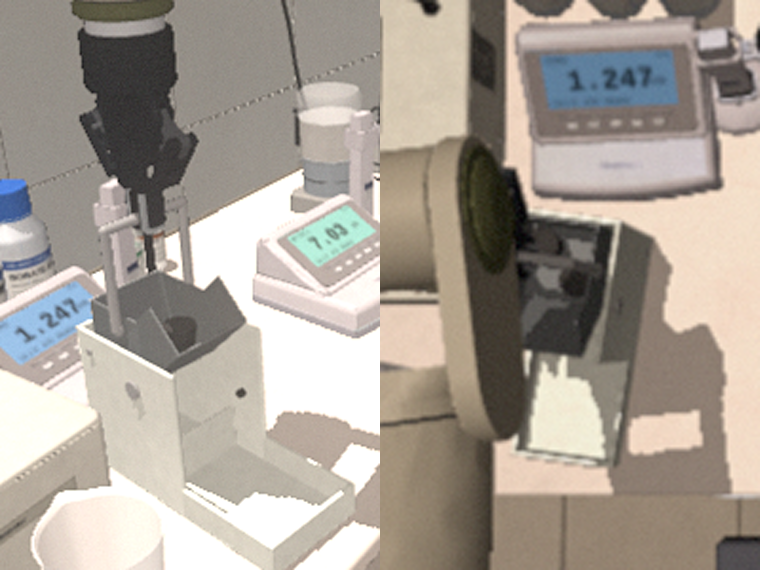

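Grip width is 8.6 mm, so the bar is between the pads but about 6 mm toward the tips. I'll seat it deeper, then follow the arc.

Request:
arm_command:
  rows: "0.7 0 0 0 0 0 0;0.7 1 -1 3 0 0 0;0.7 0 0 3 0 0 0;1 0 0 0 0 0 0;1 0 0 0 0 0 0"

```text
time_s: 5.13
position: [0.5911, 0.1932, 0.2526]
tool_rot: [[0.119, 0.993, -0.001], [0.993, -0.119, -0.0], [-0.0, -0.001, -1.0]]
ft_force: [0.9, 0.6, -3.9]
grip_width: 0.0094
```

Request:
arm_command:
  rows: "1 0 0 0 0 0 0;1 0 0 0 0 0 0;1 0 0 0 0 0 0"

```text
time_s: 5.38
position: [0.5911, 0.1932, 0.2526]
tool_rot: [[0.119, 0.993, -0.001], [0.993, -0.119, -0.0], [-0.0, -0.001, -1.0]]
ft_force: [-0.5, 0.5, -7.3]
grip_width: 0.009
```

Run:
```python
from h import *
togo(bar(0))
for k in range(32):
    th=.05*k+.025;a=.211-th;t=np.radians(1.25*k+.6)
    print(k,np.round([-7.16*np.cos(a+t),-7.16*np.sin(a+t)],1),end=" | ")
```

```text
t 5.3833 pos [0.5911 0.1932 0.2526] F [-0.5  0.5 -7.3] w 0.009 q [ 7. 29. 61.  0. 90. 14.]
shift mm [ 0.3  0.6 -0.4] rot [-0.1  0.  -0. ]
0 [-7.  -1.4] | 1 [-7.1 -1.2] | 2 [-7.1 -1. ] | 3 [-7.1 -0.8] | 4 [-7.1 -0.6] | 5 [-7.1 -0.4] | 6 [-7.2 -0.2] | 7 [-7.2  0. ] | 8 [-7.2  0.2] | 9 [-7.1  0.4] | 10 [-7.1  0.6] | 11 [-7.1  0.8] | 12 [-7.1  1. ] | 13 [-7.1  1.2] | 14 [-7.   1.4] | 15 [-7.   1.6] | 16 [-6.9  1.8] | 17 [-6.9  2. ] | 18 [-6.8  2.2] | 19 [-6.8  2.4] | 20 [-6.7  2.6] | 21 [-6.6  2.8] | 22 [-6.5  2.9] | 23 [-6.4  3.1] | 24 [-6.4  3.3] | 25 [-6.3  3.5] | 26 [-6.2  3.7] | 27 [-6.   3.8] | 28 [-5.9  4. ] | 29 [-5.8  4.2] | 30 [-5.7  4.3] | 31 [-5.6  4.5] |
```

Request:
arm_command:
  rows: "1 0 -7 -1.4 -1.25 0 0;1 0 -7.1 -1.2 -1.25 0 0;1 0 -7.1 -1 -1.25 0 0;1 0 -7.1 -0.8 -1.25 0 0;1 0 -7.1 -0.6 -1.25 0 0"

```text
time_s: 5.8
position: [0.5556, 0.1978, 0.2558]
tool_rot: [[0.119, 0.987, 0.108], [0.993, -0.118, -0.012], [0.001, 0.109, -0.994]]
ft_force: [4.1, 3.5, -11.4]
grip_width: 0.0094
```

Run:
```python
from h import *
togo(bar(.25),6.25)
```

```text
t 5.8 pos [0.5556 0.1978 0.2558] F [  4.1   3.5 -11.4] w 0.0094 q [ 9. 23. 71. -2. 80. 16.]
shift mm [-0.   1.1 -0.2] rot [-0. -0. -0.]
```

Request:
arm_command:
  rows: "1 0 -7.1 0.2 -1.25 0 0;1 0 -7.2 0.3 -1.25 0 0;1 0 -7.2 0.2 -1.25 0 0;1 0 -7.2 0.2 -1.25 0 0;1 0 -7.1 0.4 -1.25 0 0"

```text
time_s: 6.22
position: [0.5214, 0.2022, 0.2501]
tool_rot: [[0.119, 0.969, 0.218], [0.993, -0.116, -0.024], [0.002, 0.219, -0.976]]
ft_force: [6.1, 3.8, -7.7]
grip_width: 0.0092
```

Run:
```python
from h import *
togo(bar(.5),12.5)
```

```text
t 6.2167 pos [0.5214 0.2022 0.2501] F [ 6.1  3.8 -7.7] w 0.0092 q [11. 18. 80. -4. 69. 19.]
shift mm [-0.4  0.6 -0. ] rot [ 0.2 -0.1 -0. ]
```

Request:
arm_command:
  rows: "1 0 -7.1 0.8 -1.25 0 0;1 0 -7.1 1 -1.25 0 0;1 0 -7.1 1.2 -1.25 0 0;1 0 -7.1 1.4 -1.25 0 0;1 0 -7 1.6 -1.25 0 0"

```text
time_s: 6.63
position: [0.4895, 0.2064, 0.2361]
tool_rot: [[0.119, 0.939, 0.324], [0.993, -0.113, -0.036], [0.003, 0.326, -0.945]]
ft_force: [5.3, 6.2, -1.4]
grip_width: 0.0091
```

Run:
```python
from h import *
togo(bar(.75),18.75)
```

```text
t 6.6333 pos [0.4895 0.2064 0.2361] F [ 5.3  6.2 -1.4] w 0.0091 q [13. 15. 90. -7. 58. 23.]
shift mm [-0.7  0.2  0.2] rot [ 0.3 -0.2 -0.1]
```

Request:
arm_command:
  rows: "1 0.2 -7 1.6 -1.25 0 0;1 0.2 -6.9 1.8 -1.25 0 0;1 0.2 -6.9 2 -1.25 0 0;1 0.2 -6.8 2.2 -1.25 0 0;1 0.2 -6.8 2.4 -1.25 0 0"

```text
time_s: 7.05
position: [0.4616, 0.2102, 0.2145]
tool_rot: [[0.119, 0.898, 0.424], [0.993, -0.108, -0.049], [0.002, 0.427, -0.904]]
ft_force: [7.2, -1.8, -3.6]
grip_width: 0.0088
```

Run:
```python
from h import *
togo(bar(1.0),25)
```

```text
t 7.05 pos [0.4616 0.2102 0.2145] F [ 7.2 -1.8 -3.6] w 0.0088 q [ 16.  12.  99. -13.  46.  30.]
shift mm [-1.2  0.2  0.6] rot [ 0.3 -0.1 -0.1]
```

Request:
arm_command:
  rows: "1 0 -6.7 2.6 -1.25 0 0;1 0 -6.6 2.8 -1.25 0 0;1 0 -6.5 2.9 -1.25 0 0;1 0 -6.4 3.1 -1.25 0 0;1 0 -6.4 3.3 -1.25 0 0"

```text
time_s: 7.47
position: [0.44, 0.213, 0.1867]
tool_rot: [[0.118, 0.846, 0.52], [0.993, -0.102, -0.06], [0.002, 0.524, -0.852]]
ft_force: [6.3, -1.9, -0.1]
grip_width: 0.009
```

Run:
```python
from h import *
togo(bar(1.25),31.25)
```

```text
t 7.4667 pos [0.44   0.213  0.1867] F [ 6.3 -1.9 -0.1] w 0.009 q [ 18.  12. 107. -23.  33.  42.]
shift mm [-1.5  0.1  1. ] rot [ 0.3 -0.1 -0.1]
```

Request:
arm_command:
  rows: "1 -0.2 -6.2 3.6 -0.6 0 0;1 -0.2 -6 4 -0.4 0 0;1 -0.2 -5.8 4.2 0 0 0;1 -0.2 -5.6 4.4 0 0 0;1 -0.2 -5.4 4.7 0 0 0"

```text
time_s: 7.88
position: [0.4266, 0.2144, 0.1537]
tool_rot: [[0.118, 0.837, 0.535], [0.993, -0.101, -0.06], [0.004, 0.538, -0.843]]
ft_force: [2.3, 6.8, 1.6]
grip_width: 0.0091
```

Run:
```python
from h import *
togo(bar(1.5),32)
```

```text
t 7.8833 pos [0.4266 0.2144 0.1537] F [2.3 6.8 1.6] w 0.0091 q [ 19.  15. 112. -31.  27.  51.]
shift mm [-1.2 -0.3  0.5] rot [ 0.5 -0.2 -0.1]
```

Request:
arm_command:
  rows: "1 0 -5.1 5 0 0 0;1 0 -4.5 5 0 0 0;1 0 0 0 0 0 0"

```text
time_s: 8.13
position: [0.4239, 0.2146, 0.1403]
tool_rot: [[0.117, 0.837, 0.535], [0.993, -0.101, -0.06], [0.003, 0.538, -0.843]]
ft_force: [2.0, 5.6, 3.9]
grip_width: 0.0092
```

Run:
```python
from h import *
togo(bar(1.6),32)
import cv2
t=eyes.get_image("top")[:,:,::-1];s=eyes.get_image("side")[:,:,::-1]
f=lambda im,x,y,w,h,W:cv2.resize(np.clip(im[y:y+h,x:x+w]*1.5,0,255).astype(np.uint8),(W,W*h//w),interpolation=cv2.INTER_CUBIC)
cv2.imwrite("pics/c5.png",np.hstack([f(s,150,60,200,300,380),f(t,130,100,140,210,380)]))
```

```text
t 8.1333 pos [0.4239 0.2146 0.1403] F [2.  5.6 3.9] w 0.0092 q [ 19.  16. 113. -35.  25.  55.]
shift mm [-1.1 -1.1  0.6] rot [ 0.6 -0.2 -0. ]
```

View pics/c5.png

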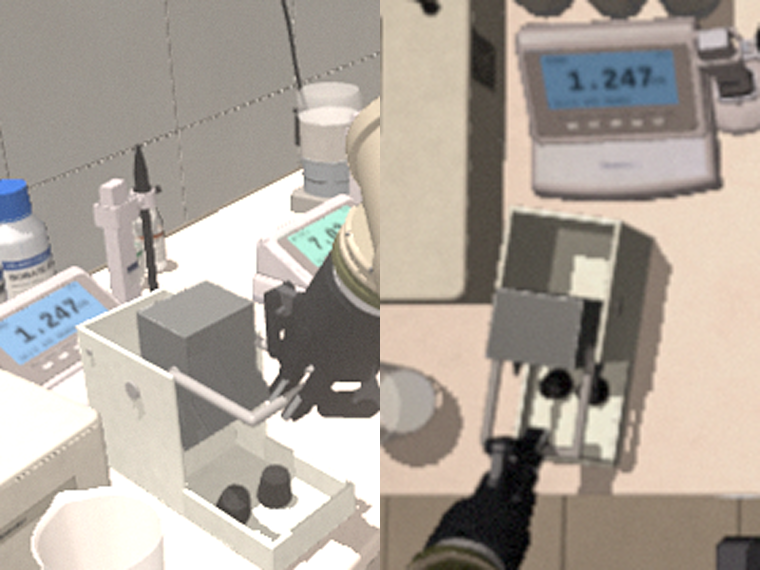

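The bin is over, and both stoppers stand in the trough at side crop (235,505) and (273,487). I'll press a few mm more to confirm the stop.

Request:
arm_command:
  rows: "1 0 -1 1.7 0 0 0;1 0 -1 1.7 0 0 0;1 0 0 0 0 0 0"

```text
time_s: 8.48
position: [0.4249, 0.2147, 0.1384]
tool_rot: [[0.117, 0.835, 0.538], [0.993, -0.101, -0.06], [0.004, 0.542, -0.841]]
ft_force: [-7.2, 2.6, 23.2]
grip_width: 0.0089
```

Request:
arm_command:
  rows: "1 0 1 -1.7 0 0 0;0.65 0 0 0 0 0 0;0.65 0 0 0 0 0 0;0.65 0 0 0 0 0 0;0.65 0 0 0 0 0 0"

```text
time_s: 8.9
position: [0.4223, 0.2133, 0.1366]
tool_rot: [[0.119, 0.84, 0.529], [0.993, -0.101, -0.064], [-0.0, 0.533, -0.846]]
ft_force: [-0.1, -0.3, 0.6]
grip_width: 0.0296
```

Request:
arm_command:
  rows: "0.65 0 0 -6 0 0 0;0.65 0 0 -12 0 0 0;0.65 0 0 -15 0 0 0;0.65 0 0 -15 0 0 0;0.65 0 0 -15 0 0 0"

```text
time_s: 9.32
position: [0.3883, 0.2174, 0.1906]
tool_rot: [[0.119, 0.84, 0.529], [0.993, -0.101, -0.063], [-0.0, 0.533, -0.846]]
ft_force: [-0.3, 1.3, -0.2]
grip_width: 0.0299
```

Run:
```python
from h import *
togo(bar(1.6),32)
```

```text
t 9.3167 pos [0.3883 0.2174 0.1906] F [-0.3  1.3 -0.2] w 0.0299 q [ 22.   9. 112. -28.  34.  49.]
shift mm [ 0.3  2.3 62.2] rot [ 0.2  0.  -0. ]
```

Clear of the bar with no contact force. I'll retreat a little further and take a final look.

Request:
arm_command:
  rows: "0.65 0 0 -15 0 0 0;0.65 0 0 -15 0 0 0;0.65 0 0 -10 0 0 0;0.65 0 0 0 0 0 0;0.65 0 0 0 0 0 0"

```text
time_s: 9.73
position: [0.3677, 0.2201, 0.224]
tool_rot: [[0.119, 0.839, 0.53], [0.993, -0.1, -0.063], [0.001, 0.534, -0.845]]
ft_force: [-0.3, 1.2, 0.3]
grip_width: 0.0303
```

Run:
```python
from h import *
togo(bar(1.6),32)
import cv2
t=eyes.get_image("top")[:,:,::-1];s=eyes.get_image("side")[:,:,::-1]
f=lambda im,x,y,w,h,W:cv2.resize(np.clip(im[y:y+h,x:x+w]*1.5,0,255).astype(np.uint8),(W,W*h//w),interpolation=cv2.INTER_CUBIC)
cv2.imwrite("pics/c6.png",np.hstack([f(s,150,60,200,300,330),f(t,130,140,340,340*3//4,460)[:330] if 0 else cv2.resize(np.clip(t[160:290,130:470]*1.5,0,255).astype(np.uint8),(460,495))]))
for th in(1.45,1.6): print(th,[np.round(proj(n,bar(th)+k*uy)-off,0) for n,off in(("side",(150,60)),) for k in(-.04,.04)])
```

```text
t 9.7333 pos [0.3677 0.2201 0.224 ] F [-0.3  1.2  0.3] w 0.0303 q [ 24.   4. 110. -25.  40.  47.]
shift mm [1.000e-01 1.900e+00 1.015e+02] rot [ 0.3 -0.  -0. ]
1.45 [array([169., 185.]), array([133., 206.])]
1.6 [array([172., 197.]), array([137., 219.])]
```

View pics/c6.png

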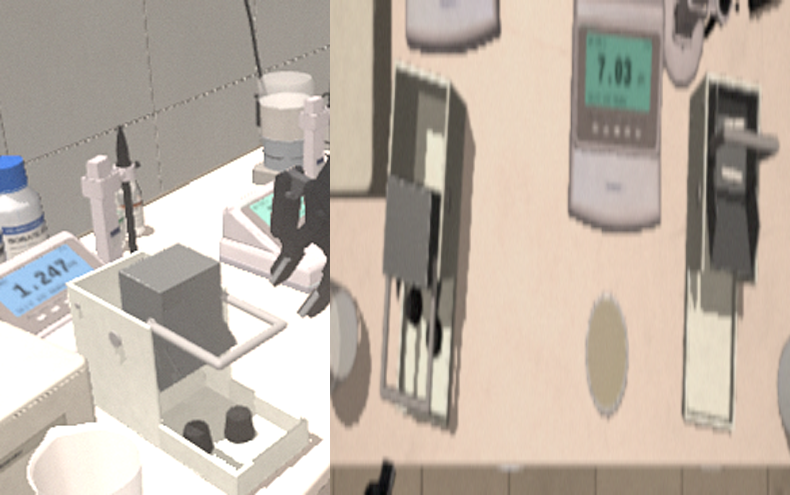

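The bar's ends in the side view, at crop (133,219) and (173,196), match the 1.6 rad prediction. Both stoppers stand in the trough, and the right hopper is still shut. Handing in.

```bash
python3 -c "
from rig import env
print(env.close_job())"
```

```text
the job is handed in; nothing more can be done
None
```

I found the two black stoppers in the left hopper. I gripped its handle bar and swung the bin forward along its arc at about 0.6 rad/s. I pressed it against its stop, where the force rose to about 23 N, then let go and backed the gripper well clear. I handed the job in at about 10 s.

- **Bin:** in the last side image, the bar's ends lie within about a pixel of where 1.6 rad predicts.
- **Stoppers:** both stand in the trough.
- **Other hopper:** it looks unmoved and shut.
- **Arm:** it touches nothing, with about 1 N of force noise.

No check failed. The only disagreement was my hopper position estimate, which was off by 1 to 2 mm and caused side forces of up to about 12 N during the swing.

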